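# Set a gap gauge between two flanges of a sloping test line

## Task

Take the flat-handled gap gauge out of the rack and slide its blade into the open gap between the two square flanges of the sloping test line, midway between the bolts, so that it keeps their spacing for bolting up. Keep hold of it until its shoulder sits fully home on the flange edges, then let go and leave it there. Leave the round-handled plug gauge in the rack and the other things on the bench where they are.

Things in the scene. Friction and masses are not known exactly. Their poses are not given: they have to be found in the camera images.
- gap_gauge: Gap gauge, mm. Origin: centre of the underside of its steel shoulder plate; z from blade to handle, x thin way, y wide way. Flat steel blade 6 (x) by 32 (y), z -55 to 0; shoulder plate 36 by 50, z 0 to 6; flat black handle 16 by 40, z 6 to 60. Half a turn about z looks the same. Starts upright in a rack pocket, blade down, shoulder on the rack's top.
- blade_tip (a point): Centre of the free end of the gap gauge's blade, 55 mm below the gauge's origin along its -z; axes as the gauge.
- rack: Fixed grey block, 80 (x) by 210 (y) by 75 high, origin at the centre of its underside, z up. In its top two upright pockets, 15 (x) by 45 (y), 65 deep, at y = -50 and +50. One holds the gap gauge, the other the plug gauge; which is which varies.
- plug_gauge: Bystander: plug gauge with a round black handle, 30 diameter, top 56 above the rack, the same 36 x 50 shoulder, and a round 10 mm pin below. Origin at the centre of the shoulder's underside, z up.
- flanges: Two fixed square steel flanges, 22 thick, either side of an open gap. Origin: centre of the gap's mouth, level with the flanges' upper edges. z points out of the mouth, 35 degrees off vertical, leaning back to the robot; the blade goes in along -z. x is across the gap, uphill along the pipe; y is level, along the gap. Gap 10 wide (x), 90 long (y), 90 deep; 6 mm 45-degree lead-ins at the mouth.
- stand: Fixed blue base plate 240 (x -90 to 150) by 160 (y), 12 thick, with two posts. It carries the pipe, 48 diameter with 62 brass caps, that slopes up at 35 degrees along x, with the flanges midway. Origin on the bench, 175 mm straight below the flanges' origin; z up. Four 10 mm bolts cross the gap at y = -34 and +34, 12 and 78 below its mouth: 58 free between.
- spanner: Bystander: open spanner, 150 long along its x, lying on the bench between rack and stand.
- coupling: Bystander: brass coupling, 32 diameter, 40 high, standing on the bench; origin at its underside.
- dial: Bystander: round black dial gauge, 84 diameter, 32 high, lying face up on the bench, its brass stem to its +x; origin at the centre of its underside.

How it is judged:
By the outcome, as a careful person would: the job done as asked, in the order asked, and still so for the second after the job is handed in, with the robot touching nothing.
It also fails if it takes over 48 s, if anything falls off the work surface, if the arm or the gripper's body presses on something with over 40 N, if the wrist force passes 120 N, or if a joint passes its speed limit or range.

## Robot

A 6-joint arm with a two-finger parallel gripper is mounted at the origin on the work surface. World frame = base frame: x ahead of the robot, y to its left, z up, the work surface at z = 0. Lengths are in m, angles in rad, forces in N, time in s.
With the tool pointing down it reaches from about 0.25 to 0.775 m from the base axis. Payload 4 kg.
Tool frame: the origin (TCP) lies midway between the tips of the shut fingers; the grasp point (between the pads) lies behind it (robot.hold_point_z is the z of the grasp point in the tool frame, in m); z points along the fingers, y is the line along which they close (so a half turn about z gives the same grasp; the last joint's range is limited). The gripper opens to 85 mm and grips with 20 to 120 N. Pads are 22 mm wide; open, the fingers measure 114 mm over their backs; the gripper's body (76 mm by 85 mm) begins 54 mm behind the grasp point. The pads swing forward as they close: fully open they stand 13 mm farther back than shut.
Start: joints at [-1.216, 0.087, 1.371, -0, 1.684, -0.103], TCP at [0.243, -0.493, 0.231] pointing down, gripper open.
Joint ranges: [-3.1, 3.1], [-0.76, 2.03], [0.27, 2.55], [-1.08, 4.22], [0.17, 2.65], [-2.57, 2.57]. Speed limits (rad/s): [2.79, 2.79, 3.14, 3.14, 3.14, 3.14].

## Interface

Orientations are given as a unit quaternion [x, y, z, w].
In Python, from rig import robot gives the robot as it stands.
- The arm moves only by the tool servo_tool, never from a script. Its argument "targets" is a list of rows, each a list of 3 entries, a list of its own where there are three numbers: the shift along the tool's x, y, z scaled (see below), then the turn about the tool's z scaled (see below), then the opening, from -1 (shut) to 1 (fully open). In form: [[[tx, ty, tz], spin, grip], ...]. A call has 1 to 10 rows; each row shifts and turns the commanded pose from where the row before left it, along the tool's axes as they then stand; what a row does not reach is not made up. The controller multiplies each number of a shift by 200 mm and each number of a turn by 90 degrees. A row lasts 1/12 s, in which the tool goes at most 41.7 mm and 7.16 degrees, less where a joint would pass 70% of its speed; a pose out of reach is approached as far as the arm can. A call with a number of a shift or a turn outside -1 to 1 is refused whole. A call with a gripper value outside its range is refused whole. The fingers move at their own pace and stop on an object; "force" is the grip in N (left out, the last holds). Time passes only in rows, so rows that do not move let the fingers close. It gives the time, the measured TCP pose, the force, the opening and the grip force at its end, in the units of the state.
- robot.state(): the state, without advancing time (a new reading comes with each control period).
- robot.get_image(name): name is "scene" or "top"; returns (picture, depth): 480x640x3 uint8, red, green, blue; 480x640 float32, m along the optical axis (not along the pixel's ray), 0 where there is no reading.
- robot.camera_model(name): a dict with "mtx" (3x3 intrinsics, pixels), "origin" and "rotation" of the camera in the world. Camera axes: x right, y up, looking along -z (the intrinsics and any distortion apply to the point x, -y, -z); pixel columns grow to the right and rows downward; lengths in m; the calibration is good to about 2 mm. A picture is of the moment at which its call begins. camera_model takes no time and is no camera call.
- robot.sign_off(): hands the job in; it is judged then, once.
The state is a dict: "clock": time; "qpos": joint angles; "dq": joint speeds; "joint_torque": joint torques, N m; "tool_pos": TCP position; "eef_rot": TCP orientation; "contact_force": force on the tool from outside, world axes, zero at the start; "wrist_torque": the same for the moment, N m; "grip_width": finger opening in m; "gripper_force": force on a finger pad.
Only numpy, scipy, OpenCV 4.12 (cv2) and the standard library are available. Lean on these libraries where they do the work, as an engineer would, in place of code of your own. Each camera call takes 0.05 s, during which the arm holds its last target. There are 200 camera calls.

## Working session

There is one attempt and no reset: what is moved stays moved. The work goes in short steps, Python scripts to look and compute and a tool call to move; the robot and the scene stay as the last step left them, time stands still between calls to the robot, and variables do not carry over. Pictures are saved under pics/ and viewed, at most 10 in all, crops included, and the job is handed in when it is done.

Besides the shell and the picture viewer there is one more tool, called after "Emit:" as name(argument=value, ...) on one line, values as JSON. servo_tool: Moves the arm, as the interface text tells. Its arguments: {"type":"object","properties":{"targets":{"type":"array","items":{"type":"array"}},"force":{"type":"number"}},"required":["targets"]}

```bash
ls; mkdir -p pics
cat > look.py <<'E'
import sys
from rig import robot
import cv2, numpy as np
def grab(tag):
    for n in ("scene","top"):
        im,d=robot.get_image(n)
        cv2.imwrite(f"pics/{n}_{tag}.png",im[:,:,::-1]); np.save(f"{n}_{tag}.npy",d)
def pts(n,d):
    c=robot.camera_model(n);K=np.array(c["mtx"]);R=np.array(c["rotation"]);o=np.array(c["origin"])
    v,u=np.mgrid[:480,:640]
    p=np.stack([(u-K[0,2])/K[0,0]*d,-(v-K[1,2])/K[1,1]*d,-d],-1)
    return p@R.T+o
if __name__=="__main__": grab(sys.argv[1])
E
python3 - <<'E'
from look import *
grab("a")
for n in("scene","top"): print(robot.camera_model(n))
print(robot.state(),robot.hold_point_z)
E
```

```text
pics
{'mtx': array([[512.75089001,   0.        , 318.03873553],
       [  0.        , 512.75089001, 242.33415754],
       [  0.        ,   0.        ,   1.        ]]), 'origin': array([0.99167924, 0.11305651, 0.73393281]), 'rotation': array([0.18966197, 0.25385025, 0.75759591, 0.57064597])}
{'mtx': array([[441.75242928,   0.        , 314.67479957],
       [  0.        , 441.75242928, 248.02422899],
       [  0.        ,   0.        ,   1.        ]]), 'origin': array([ 0.34469629, -0.02058796,  0.97556667]), 'rotation': array([-0.07733572,  0.07947833,  0.71021526, -0.69519542])}
{'clock': 0.1, 'qpos': array([-1.21612528e+00,  8.79066477e-02,  1.37211363e+00,  6.44427330e-06,
        1.68360359e+00, -1.03086020e-01]), 'dq': array([-9.50294893e-05, -6.81635854e-04, -3.59829224e-03, -9.40600524e-04,
       -6.66512335e-05,  8.73714647e-04]), 'joint_torque': array([ 2.50689976e-03, -3.53012860e+01, -3.14219499e+01, -4.31010790e-05,
        7.88970036e-03,  1.11392768e-05]), 'tool_pos': array([ 0.24291336, -0.4929498 ,  0.23023688]), 'eef_rot': array([ 9.73920868e-01,  2.26885679e-01, -1.24242688e-04, -1.00798647e-03]), 'contact_force': array([-0.07278318, -0.03327164, -0.73326702]), 'wrist_torque': array([-0.02530491, -0.05567624,  0.00344981]), 'gripper_force': 0.0, 'grip_width': 0.08556761876418265} -0.0187
```

```bash
sed -i 's/^import cv2, numpy as np/import cv2, numpy as np\nfrom scipy.spatial.transform import Rotation as Ro/; s/R=np.array(c\["rotation"\])/R=Ro.from_quat(c["rotation"]).as_matrix()/' look.py
```

```text
(no output)
```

View pics/scene_a.png

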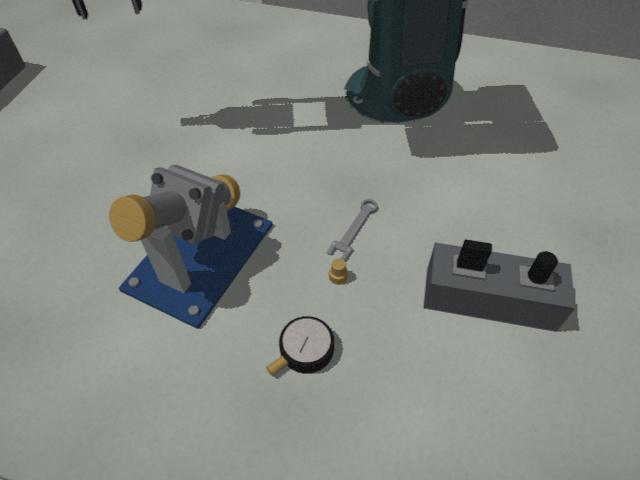

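View pics/top_a.png

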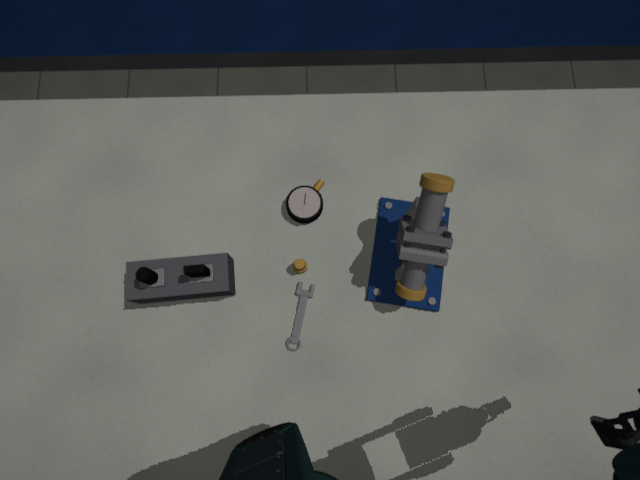

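Scene: gap gauge (square handle) at (475,255), plug at (543,267), flange pair at about (190,195). Top: gap gauge at (197,271), flange gap at about (424,247), rack spanning 125–235. The tool can't tilt, so I'll pivot the gauge in the pads, gripping it across its 40 mm width.

```bash
cat > m.py <<'E'
from look import *
def rect(p): 
    r=cv2.minAreaRect((p[:,:2]*1000).astype(np.float32)); return [np.round(a,1) for a in r]
out={}
for n in("top","scene"):
    im=cv2.imread(f"pics/{n}_a.png").astype(int);d=np.load(f"{n}_a.npy");P=pts(n,d);ok=d>0
    b,g,r=im[...,0],im[...,1],im[...,2]
    blue=ok&(b>r+40)&(b>g+25)&(P[...,0]<.75)&(abs(P[...,2]-.012)<.008)&(P[...,0]>.2)
    print(n,"blue",blue.sum(),rect(P[blue]),np.median(P[blue][:,2]))
    reg=ok&(P[...,1]>.12)&(P[...,0]>.3)&(P[...,0]<.65)&(P[...,1]<.6)
    top=reg&(abs(P[...,2]-.075)<.006)
    print(" rack",top.sum(),rect(P[top]),np.median(P[top][:,2]))
    h=reg&(P[...,2]>.1); k,lab=cv2.connectedComponents(h.astype(np.uint8))
    for i in range(1,k):
        q=P[lab==i]
        if len(q)>30:
            t=q[q[:,2]>.125]; print("  handle",len(q),q[:,2].max(),rect(t) if len(t)>5 else "")
    sh=reg&(abs(P[...,2]-.081)<.003)&(r>105); print(" bright",sh.sum())
    out[n]=P[ok]
np.savez("cloud.npz",**out)
E
python3 m.py
```

```text
top blue 1358 [array([ 547.8, -235.7]), array([157.7, 237.4]), np.float64(79.3)] 0.013487095430790408
 rack 3093 [array([494.7, 259.8]), array([ 81.1, 210.7]), np.float64(4.3)] 0.0759591159152957
  handle 259 0.13935820977510283 [array([498.1, 209.8]), array([16.1, 40.2]), np.float64(4.5)]
  handle 261 0.13652196094532976 [array([490.8, 309.2]), array([28.6, 28.9]), np.float64(59.7)]
 bright 4
scene blue 2964 [array([ 549.1, -232.8]), array([159.1, 239.9]), np.float64(79.3)] 0.010564674474832614
 rack 4874 [array([495.9, 262.9]), array([ 84. , 211.3]), np.float64(4.0)] 0.07480433011102472
  handle 649 0.13810622512866477 [array([500.1, 212.4]), array([18. , 40.2]), np.float64(4.0)]
  handle 522 0.13346694317396168 [array([492.6, 311.6]), array([28.6, 27.8]), np.float64(29.8)]
 bright 434
```

```bash
cat > f.py <<'E'
from look import *
C=np.load("cloud.npz")
yaw=np.radians(-10.7); O=np.array([.519,-.2287,.175])
Rf=(Ro.from_euler("z",yaw)*Ro.from_euler("y",-35,degrees=True)).as_matrix()
print(Rf)
for n in("top","scene"):
    q=(C[n]-O)@Rf*1000
    f=(abs(q[:,0])<40)&(abs(q[:,1])<60)&(q[:,2]>-12)&(q[:,2]<12)
    f=q[f]; t=f[abs(f[:,2])<6]
    print(n,len(t),"z med by side",np.median(t[t[:,0]<-5][:,2]),np.median(t[t[:,0]>5][:,2]))
    print(" hist x",np.histogram(t[np.abs(t[:,1])<35][:,0],bins=np.arange(-36,37,3)))
    print(" y range",np.percentile(t[:,1],[1,99]))
    # deep points in the gap
    g=q[(abs(q[:,0])<25)&(abs(q[:,1])<28)&(q[:,2]<-3)&(q[:,2]>-40)]
    print(" gap pts",len(g),np.percentile(g[:,0],[2,50,98]) if len(g) else "")
s=robot.state(); print(Ro.from_quat(s["eef_rot"]).as_matrix().round(3),s["tool_pos"])
E
python3 f.py
```

```text
[[ 8.04909281e-01  1.85666615e-01 -5.63603546e-01]
 [-1.52089188e-01  9.82612797e-01  1.06493996e-01]
 [ 5.73576436e-01 -6.93889390e-18  8.19152044e-01]]
top 1307 z med by side 0.9304294101008486 1.066902708620252
 hist x (array([ 5, 13, 10, 49, 56, 57, 58, 56, 69, 77, 48,  3,  6, 14, 39, 42, 61,
       59, 54, 63, 71, 50, 15, 14]), array([-36, -33, -30, -27, -24, -21, -18, -15, -12,  -9,  -6,  -3,   0,
         3,   6,   9,  12,  15,  18,  21,  24,  27,  30,  33,  36]))
 y range [-45.01118244  43.87334706]
 gap pts 183 [-7.37341131 -4.92349509  6.48723311]
scene 847 z med by side -1.4783253587466012 -1.2796142698945066
 hist x (array([  0,   0,  13,  21,  24,  24,  29,  40,  94,  60,   3,   0,   0,
         0,   5,  18,  31,  23,  29,  41, 137,  16,   7,   2]), array([-36, -33, -30, -27, -24, -21, -18, -15, -12,  -9,  -6,  -3,   0,
         3,   6,   9,  12,  15,  18,  21,  24,  27,  30,  33,  36]))
 y range [-42.76532201  46.90940156]
 gap pts 236 [-11.30856001  23.85200797  24.96472519]
[[ 0.897  0.442 -0.001]
 [ 0.442 -0.897  0.002]
 [ 0.    -0.002 -1.   ]] [ 0.24291336 -0.4929498   0.23023688]
```

Emit:
servo_tool(targets=[[[0, 0, -0.05], 0.061, 1], [[0, 0, -0.05], 0.061, 1], [[0, 0, 0], 0.061, 1], [[0, 0, 0], 0.061, 1], [[0.077, -0.171, 0], 0, 1], [[0.077, -0.171, 0], 0, 1], [[0.077, -0.171, 0], 0, 1], [[0.077, -0.171, 0], 0, 1], [[0.077, -0.171, 0], 0, 1], [[0.077, -0.171, 0], 0, 1]])

```text
clock: 0.93
tool_pos: [0.3199, -0.28, 0.2508]
eef_rot: [0.999, 0.037, -0.0, -0.0]
contact_force: [0.7, -0.0, 0.0]
grip_width: 0.0853
gripper_force: 0.0
```

Emit:
servo_tool(targets=[[[0.077, -0.171, 0], 0, 1], [[0.077, -0.171, 0], 0, 1], [[0.077, -0.171, 0], 0, 1], [[0.077, -0.171, 0], 0, 1], [[0.077, -0.171, 0], 0, 1], [[0.077, -0.171, 0], 0, 1], [[0.077, -0.171, 0], 0, 1], [[0.077, -0.171, 0], 0, 1], [[0.077, -0.171, 0], 0, 1], [[0.077, -0.171, 0], 0, 1]])

```text
clock: 1.77
tool_pos: [0.448, 0.0726, 0.2509]
eef_rot: [0.999, 0.037, -0.0, 0.0]
contact_force: [0.9, -0.9, 0.5]
grip_width: 0.0854
gripper_force: 0.0
```

```bash
cat > go.py <<'E'
import sys
from look import *
# total tool-frame numbers (scaled units) from the present pose to x y z(m) yaw(deg)
def need(x,y,z,yaw):
    s=robot.state(); R=Ro.from_quat(s["eef_rot"]).as_matrix(); p=s["tool_pos"]
    phi=np.degrees(np.arctan2(R[1,0],R[0,0])); d=np.array([x,y,z])-p
    dy=(yaw-phi+180)%360-180
    a=np.radians(yaw); Rt=np.array([[np.cos(a),np.sin(a),0],[np.sin(a),-np.cos(a),0],[0,0,-1]])
    print("t",s["clock"],"p",p.round(4),"phi",phi.round(2),"F",s["contact_force"].round(1),"w",s["grip_width"].round(4),"gf",s["gripper_force"])
    print("spin first",(-dy/90).round(4),"then shift",(Rt.T@d/.2).round(4),"norm mm",(np.linalg.norm(d)*1000).round(1))
need(*map(float,sys.argv[1:5]))
E
python3 go.py .499 .211 .095 4.3
```

```text
Traceback (most recent call last):
  File "go.py", line 11, in <module>
    need(*map(float,sys.argv[1:5]))
    ~~~~^^^^^^^^^^^^^^^^^^^^^^^^^^^
  File "go.py", line 9, in need
    print("t",s["clock"],"p",p.round(4),"phi",phi.round(2),"F",s["contact_force"].round(1),"w",s["grip_width"].round(4),"gf",s["gripper_force"])
                                                                                               ^^^^^^^^^^^^^^^^^^^^^
AttributeError: 'float' object has no attribute 'round'
```

Emit:
servo_tool(targets=[[[0.077, -0.171, 0], 0, 1], [[0.077, -0.171, 0], 0, 1], [[0.077, -0.171, 0], 0, 1], [[0.077, -0.171, 0], 0, 1], [[0, 0, 0.1], 0, 1], [[0, 0, 0.1], 0, 1], [[0, 0, 0], 0, 1]])

```text
clock: 2.35
tool_pos: [0.4969, 0.2118, 0.2056]
eef_rot: [0.999, 0.038, -0.005, 0.001]
contact_force: [-0.9, 0.3, -0.4]
grip_width: 0.0855
gripper_force: 0.0
```

```bash
sed -i 's/s\["grip_width"\].round(4)/s["grip_width"]/' go.py; python3 go.py .499 .211 .091 4.3
```

```text
t 2.35 p [0.4969 0.2118 0.2056] phi 4.36 F [-0.9  0.3 -0.4] w 0.08551800660623413 gf 0.0
spin first 0.0007 then shift [0.0102 0.0047 0.5731] norm mm 114.7
```

Emit:
servo_tool(targets=[[[0, 0, 0.115], 0, 1], [[0, 0, 0.115], 0, 1], [[0, 0, 0.115], 0, 1], [[0, 0, 0.115], 0, 1], [[0, 0, 0.08], 0, 1], [[0, 0, 0.03], 0, 1], [[0, 0, 0], 0, 1]])

```text
clock: 2.93
tool_pos: [0.4983, 0.2109, 0.0959]
eef_rot: [0.999, 0.037, -0.002, 0.001]
contact_force: [-0.6, -1.3, 0.5]
grip_width: 0.085
gripper_force: 0.0
```

```bash
python3 go.py .499 .211 .091 4.3
```

```text
t 2.9333 p [0.4983 0.2109 0.0959] phi 4.23 F [-0.6 -1.3  0.5] w 0.0850165822453084 gf 0.0
spin first -0.0008 then shift [ 0.0037 -0.0001  0.0244] norm mm 4.9
```

Emit:
servo_tool(targets=[[[0.003, 0, 0.018], 0, 1], [[0, 0, 0], 0, -1], [[0, 0, 0], 0, -1], [[0, 0, 0], 0, -1], [[0, 0, 0], 0, -1], [[0, 0, 0], 0, -1], [[0, 0, 0], 0, -1], [[0, 0, 0], 0, -1]], force=40)

```text
clock: 3.6
tool_pos: [0.5006, 0.2118, 0.0948]
eef_rot: [0.999, 0.037, 0.001, -0.0]
contact_force: [-0.2, -1.7, 4.6]
grip_width: 0.0398
gripper_force: 41.3
```

Emit:
servo_tool(targets=[[[0, 0, -0.04], 0, -1], [[0, 0, -0.06], 0, -1], [[0, 0, -0.06], 0, -1], [[0, 0, -0.05], 0, -1], [[0, 0, -0.025], 0, -1], [[0, 0, 0], 0, -1], [[0, 0, 0], 0, -1]])

```text
clock: 4.18
tool_pos: [0.5001, 0.2118, 0.1412]
eef_rot: [0.999, 0.037, 0.0, -0.0]
contact_force: [-1.5, 0.5, -3.5]
grip_width: 0.0397
gripper_force: 40.9
```

Run:
```python
from look import *
grab("b"); print(robot.state()["tool_pos"],robot.state()["contact_force"])
P=pts("scene",np.load("scene_b.npy"))
i=cv2.imread("pics/scene_b.png"); cv2.imwrite("pics/b1.png",cv2.resize(i[130:360,380:620],None,fx=2.5,fy=2.5))
```

```text
[0.49943213 0.21156848 0.13996029] [-0.5071009  -0.56233008 -3.85241199]
```

View pics/b1.png

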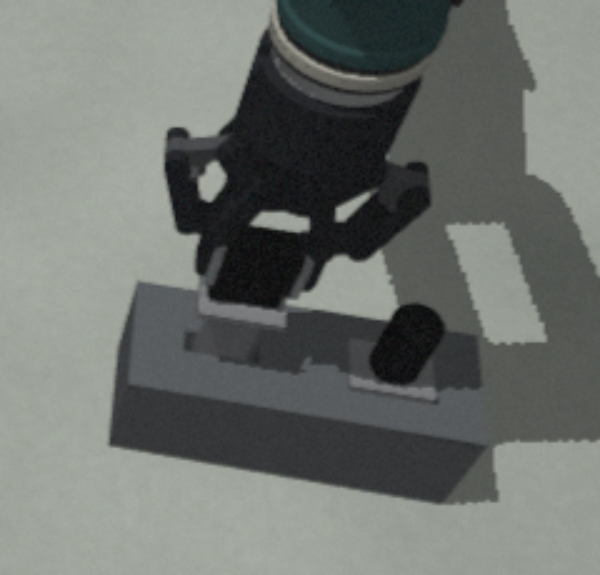

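Gap gauge is held at crop (255,275), blade still just in the pocket, plug untouched. Now pivot it against the pocket edge.

Emit:
servo_tool(targets=[[[-0.0225, 0, 0], 0, -1], [[-0.038, 0, 0], 0, -1], [[-0.0375, 0, 0.003], 0, -1], [[-0.037, 0, 0.006], 0, -1], [[-0.037, 0, 0.009], 0, -1], [[-0.036, 0, 0.012], 0, -1], [[-0.035, 0, 0.015], 0, -1], [[-0.034, 0, 0.017], 0, -1], [[-0.01, 0, 0.003], 0, -1], [[0, 0, 0], 0, -1]])

```text
clock: 5.12
tool_pos: [0.443, 0.2074, 0.1285]
eef_rot: [0.999, 0.037, 0.002, -0.0]
contact_force: [3.2, 0.4, -2.3]
grip_width: 0.0396
gripper_force: 40.7
```

Run:
```python
from look import *
grab("c"); print(robot.state()["tool_pos"],robot.state()["contact_force"])
i=cv2.imread("pics/scene_c.png"); cv2.imwrite("pics/c1.png",cv2.resize(i[130:360,380:620],None,fx=2.5,fy=2.5))
```

```text
[0.44307841 0.20735606 0.12847926] [ 3.70608173 -1.49052796 -1.87229701]
```

View pics/c1.png

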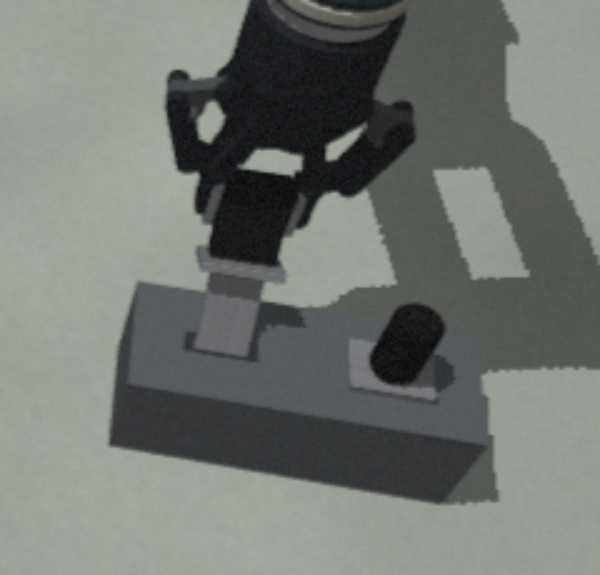

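Handle leans toward the robot and the blade remains in the pocket mouth (crop 225,330). Lift clear and measure the tilt in the air.

Emit:
servo_tool(targets=[[[-0.03, 0, -0.043], 0, -1], [[-0.02, 0, -0.06], 0, -1], [[0, 0, -0.12], 0, -1], [[0, 0, -0.16], 0, -1], [[0, 0, -0.16], 0, -1], [[0, 0, -0.16], 0.0, -1], [[0, 0, -0.08], 0.056, -1], [[0, 0, 0], 0.056, -1], [[0, 0, 0], 0.055, -1], [[0, 0, 0], 0, -1]])

```text
clock: 6.05
tool_pos: [0.4313, 0.2067, 0.2845]
eef_rot: [0.996, -0.094, -0.002, 0.0]
contact_force: [-0.5, -0.2, -2.9]
grip_width: 0.0396
gripper_force: 41.0
```

```bash
cat > tilt.py <<'E'
from look import *
def tilt(tag):
    s=robot.state(); grab(tag); R=Ro.from_quat(s["eef_rot"]).as_matrix(); p=s["tool_pos"]
    phi=np.arctan2(R[1,0],R[0,0]); A=np.array([[np.cos(phi),-np.sin(phi),0],[np.sin(phi),np.cos(phi),0],[0,0,1]])
    print("t",s["clock"],p.round(4),np.degrees(phi).round(2),"F",s["contact_force"].round(1))
    for n in("scene","top"):
        d=np.load(f"{n}_{tag}.npy"); im=cv2.imread(f"pics/{n}_{tag}.png").astype(int)
        q=(pts(n,d)-p)@A*1000   # x along tool x, y left, z up, from TCP
        m=(d>0)&(abs(q[...,0])<90)&(abs(q[...,1])<24)&(q[...,2]<5)&(q[...,2]>-90)
        b=m&(im.min(-1)>60)&(abs(q[...,1])<12); Q=q[b]; print(n,"steel pts",len(Q))
        if len(Q)>30:
            v=q[m&(q[...,2]<-30)&(abs(q[...,1])<12)]   # blade face
            if len(v)>20:
                c=np.polyfit(v[:,2],v[:,0],1); r=v[:,0]-np.polyval(c,v[:,2]); k=abs(r)<2.5
                c=np.polyfit(v[k,2],v[k,0],1)
                print("  blade face tilt deg",np.degrees(np.arctan(-c[0])).round(2),"x at TCP z",c[1].round(1),"n",k.sum(),"lowest",v[k][v[k][:,2].argmin()].round(1))
                w=q[m&(q[...,2]<-30)]; print("  blade y range",np.percentile(w[:,1],[2,98]).round(1))
if __name__=="__main__": tilt(sys.argv[1])
E
python3 tilt.py d; python3 go.py .519 -.2287 .28 -10.7
```

```text
t 6.05 [0.4313 0.2067 0.2845] -10.8 F [-0.5 -0.2 -2.9]
scene steel pts 895
  blade face tilt deg 32.91 x at TCP z 20.3 n 445 lowest [ 56.2  -9.1 -59.2]
  blade y range [-14.7  15.9]
top steel pts 196
  blade face tilt deg 32.01 x at TCP z 21.9 n 90 lowest [ 58.3  -8.4 -59.2]
  blade y range [-17.7  13.7]
t 6.15 p [0.4315 0.2067 0.2837] phi -10.61 F [ 0.3  0.  -3.9] w 0.0393299197339852 gf 41.04901671409607
spin first 0.001 then shift [0.8339 2.0579 0.0186] norm mm 444.1
```

Tilt is 33° and steady. Move to a point ~60 mm out along the flange axis.

```bash
python3 go.py .4325 -.2115 .2845 -10.7
```

```text
t 6.15 p [0.4315 0.2067 0.2837] phi -10.61 F [ 0.3  0.  -3.9] w 0.0393299197339852 gf 41.04901671409607
spin first 0.001 then shift [ 0.393   2.0537 -0.0039] norm mm 418.2
```

Emit:
servo_tool(targets=[[[0.016, 0.08, 0], 0, -1], [[0.024, 0.13, 0], 0, -1], [[0.032, 0.165, 0], 0, -1], [[0.032, 0.165, 0], 0, -1], [[0.032, 0.165, 0], 0, -1], [[0.032, 0.165, 0], 0, -1], [[0.032, 0.165, 0], 0, -1], [[0.032, 0.165, 0], 0, -1], [[0.032, 0.165, 0], 0, -1], [[0.032, 0.165, 0], 0, -1]])

```text
clock: 6.98
tool_pos: [0.4327, -0.1061, 0.2838]
eef_rot: [0.996, -0.093, -0.001, -0.001]
contact_force: [-0.3, 0.4, -2.8]
grip_width: 0.0396
gripper_force: 41.3
```

Emit:
servo_tool(targets=[[[0.032, 0.165, 0], 0, -1], [[0.032, 0.165, 0], 0, -1], [[0.02, 0.105, 0], 0, -1], [[0.013, 0.07, 0], 0, -1], [[0.006, 0.03, 0], 0, -1], [[0, 0, 0], 0, -1], [[0, 0, 0], 0, -1]])

```text
clock: 7.57
tool_pos: [0.4337, -0.2132, 0.2839]
eef_rot: [0.996, -0.093, -0.001, -0.001]
contact_force: [-0.2, 0.2, -2.9]
grip_width: 0.0391
gripper_force: 41.5
```

```bash
python3 tilt.py e; python3 go.py .4325 -.2115 .2845 -10.7
cat > rel.py <<'E'
from look import *
# blade vs flanges, both in the flange frame, camera by camera
def rel(tag):
    O=np.array([.519,-.2287,.175]); Rf=(Ro.from_euler("z",-10.7,degrees=True)*Ro.from_euler("y",-35,degrees=True)).as_matrix()
    for n in("scene","top"):
        d=np.load(f"{n}_{tag}.npy"); q=(pts(n,d)-O)@Rf*1000; ok=d>0
        v=q[ok&(abs(q[...,0])<25)&(abs(q[...,1])<22)&(q[...,2]>3)&(q[...,2]<130)]
        if len(v)>20:
            for lo in range(0,130,10):
                k=v[(v[:,2]>lo)&(v[:,2]<=lo+10)]
                if len(k)>5: print(n,"z",lo,"n",len(k),"x 10/50/90%",np.percentile(k[:,0],[10,50,90]).round(1),"y",np.percentile(k[:,1],[2,98]).round(1))
        # bolts/flange y extents, flange edges
        f=q[ok&(abs(q[...,2])<3)&(abs(q[...,1])<60)&(abs(q[...,0])<27)]
        if len(f): print(n,"flange y",np.percentile(f[:,1],[1,99]).round(1))
if __name__=="__main__": rel(sys.argv[1])
E
python3 rel.py e
```

```text
t 7.5667 [ 0.4337 -0.2132  0.2839] -10.71 F [-0.2  0.2 -2.9]
scene steel pts 592
  blade face tilt deg 32.32 x at TCP z 20.6 n 317 lowest [ 57.3  -7.3 -60.4]
  blade y range [-14.8  17.4]
top steel pts 47
  blade face tilt deg 31.1 x at TCP z 24.4 n 37 lowest [ 58.5  -6.5 -57. ]
  blade y range [-9.1 15.2]
t 7.6667 p [ 0.434  -0.2127  0.2843] phi -10.65 F [-0.7  0.2 -3.8] w 0.03946473732003137 gf 41.49166166782379
spin first 0.0006 then shift [-0.0084 -0.0048 -0.0008] norm mm 1.9
scene z 50 n 43 x 10/50/90% [2.9 5.  6.4] y [-13.8  16.3]
scene z 60 n 142 x 10/50/90% [3.9 5.6 7.2] y [-15.8  16.8]
scene z 70 n 141 x 10/50/90% [3.8 5.8 7.2] y [-14.2  16.5]
scene z 80 n 146 x 10/50/90% [4.2 6.2 7.6] y [-15.4  16.8]
scene z 90 n 152 x 10/50/90% [4.4 6.3 7.7] y [-15.5  16.8]
scene z 100 n 136 x 10/50/90% [4.8 6.6 8. ] y [-15.4  17.1]
scene z 110 n 205 x 10/50/90% [11.  20.9 23. ] y [-20.8  21.7]
scene z 120 n 213 x 10/50/90% [ 6.3 12.2 13.8] y [-17.6  20.8]
scene flange y [-42.7  46.7]
top z 0 n 52 x 10/50/90% [-23.   15.1  22.4] y [-16.3  20. ]
top z 60 n 29 x 10/50/90% [6.3 7.2 8. ] y [-10.3  14.6]
top z 70 n 15 x 10/50/90% [6.9 7.9 8.6] y [-7.9 14.5]
top z 110 n 29 x 10/50/90% [15.1 23.  24. ] y [ 5.2 21.8]
top z 120 n 21 x 10/50/90% [16.8 20.4 23.6] y [ 6.4 21.4]
top flange y [-37.9  43.8]
```

Emit:
servo_tool(targets=[[[-0.01, -0.007, 0.007], 0, -1], [[0.015, 0, 0.021], 0, -1], [[0.026, 0, 0.037], 0, -1], [[0.026, 0, 0.037], 0, -1], [[0.026, 0, 0.037], 0, -1], [[0.02, 0, 0.029], 0, -1], [[0.012, 0, 0.017], 0, -1], [[0, 0, 0], 0, -1], [[0, 0, 0], 0, -1]])

```text
clock: 8.42
tool_pos: [0.4568, -0.2169, 0.2468]
eef_rot: [0.996, -0.094, -0.0, -0.0]
contact_force: [0.4, 0.3, -3.0]
grip_width: 0.0397
gripper_force: 41.5
```

```bash
python3 tilt.py f; python3 rel.py f
python3 - <<'E'
import cv2
i=cv2.imread("pics/scene_f.png"); cv2.imwrite("pics/f1.png",cv2.resize(i[80:270,90:290],None,fx=3,fy=3))
E
```

```text
t 8.4167 [ 0.4568 -0.2169  0.2468] -10.76 F [ 0.4  0.3 -3. ]
scene steel pts 784
  blade face tilt deg 22.57 x at TCP z 33.4 n 66 lowest [ 56.9  -6.1 -59.6]
  blade y range [-21.8  22.5]
top steel pts 177
  blade face tilt deg -12.89 x at TCP z 87.6 n 77 lowest [ 69.4 -10.5 -89.6]
  blade y range [-14.   23.3]
scene z 10 n 91 x 10/50/90% [1.3 3.1 4.3] y [-14.7  17.2]
scene z 20 n 137 x 10/50/90% [1.7 3.4 5.3] y [-15.1  17.4]
scene z 30 n 133 x 10/50/90% [2.  4.1 5.5] y [-14.2  17.3]
scene z 40 n 138 x 10/50/90% [2.2 4.1 5.5] y [-14.7  17.4]
scene z 50 n 138 x 10/50/90% [2.7 4.3 6. ] y [-14.2  17.5]
scene z 60 n 99 x 10/50/90% [ 3.4  5.8 20.2] y [-20.1  18.6]
scene z 70 n 239 x 10/50/90% [ 6.6 11.1 20.5] y [-20.2  21.4]
scene z 80 n 197 x 10/50/90% [ 2.8 10.2 11.7] y [-17.4  21.5]
scene z 90 n 191 x 10/50/90% [ 7.4 10.4 11.8] y [-16.9  21.6]
scene z 100 n 184 x 10/50/90% [ 9.  10.8 12.4] y [-21.   21.3]
scene z 110 n 186 x 10/50/90% [10.1 11.4 13.3] y [-20.8  20.9]
scene z 120 n 186 x 10/50/90% [ 6.3 11.5 16.1] y [-21.5  14.3]
scene flange y [-42.1  46.8]
top z 0 n 19 x 10/50/90% [13.4 18.2 22.6] y [-13.5  15.7]
top z 10 n 6 x 10/50/90% [2.9 5.7 5.7] y [-1.2 14. ]
top z 20 n 21 x 10/50/90% [4.1 5.7 6.2] y [-3.5 14.6]
top z 70 n 19 x 10/50/90% [16.1 20.5 22.1] y [12.7 21.3]
top flange y [-13.5  43.9]
```

View pics/f1.png

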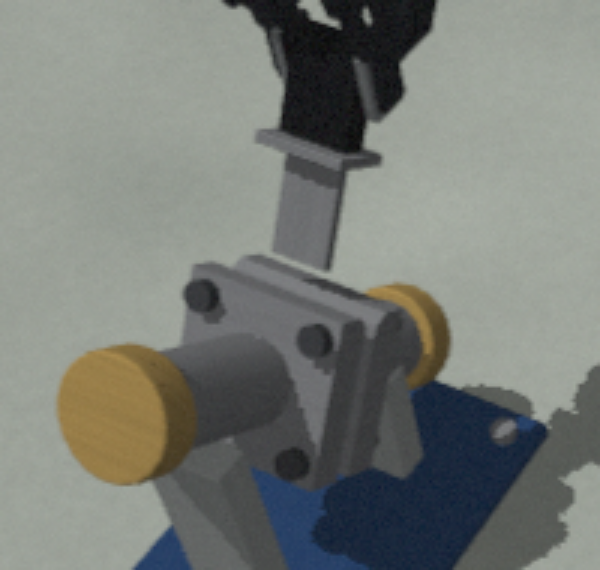

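Blade hangs centred over the gap (crop 300,255), midway between the bolts. Insert.

Emit:
servo_tool(targets=[[[0.0143, -0.004, 0.0205], 0, -1], [[0.0143, 0, 0.0205], 0, -1], [[0.0138, 0, 0.0209], 0, -1], [[0.0133, 0, 0.0212], 0, -1], [[0.0133, 0, 0.0212], 0, -1], [[0.0133, 0, 0.0212], 0, -1], [[0, 0, 0], 0, -1]])

```text
clock: 9.1
tool_pos: [0.4731, -0.2189, 0.2205]
eef_rot: [0.996, -0.094, -0.001, -0.001]
contact_force: [-0.3, 0.4, -4.0]
grip_width: 0.0395
gripper_force: 41.5
```

```bash
python3 tilt.py g|head -1; python3 rel.py g|grep scene
```

```text
t 9.1 [ 0.4731 -0.2189  0.2205] -10.75 F [-0.3  0.4 -4. ]
scene z 0 n 90 x 10/50/90% [0.6 1.9 3.4] y [-13.3  19.1]
scene z 10 n 131 x 10/50/90% [0.4 2.6 4. ] y [-12.9  18.4]
scene z 20 n 136 x 10/50/90% [1.1 2.8 4.1] y [-13.7  18.7]
scene z 30 n 85 x 10/50/90% [ 1.9 17.2 19.5] y [-21.1  18.8]
scene z 40 n 226 x 10/50/90% [ 6.1  9.4 18.4] y [-20.3  21.8]
scene z 50 n 180 x 10/50/90% [ 4.8  8.5 10. ] y [-15.9  21.8]
scene z 60 n 169 x 10/50/90% [ 7.   8.8 10.3] y [-17.3  21.6]
scene z 70 n 173 x 10/50/90% [ 7.7  9.3 10.8] y [-21.1  21.2]
scene z 80 n 177 x 10/50/90% [ 8.6 10.1 13.3] y [-20.4  20.2]
scene z 90 n 176 x 10/50/90% [ 3.4 10.  15.4] y [-21.   12.5]
scene z 100 n 46 x 10/50/90% [ 4.2 11.3 17.4] y [-21.8 -17.8]
scene z 110 n 13 x 10/50/90% [ 8.  10.7 13.2] y [-21.7  11.9]
scene z 120 n 14 x 10/50/90% [18.7 20.8 22.8] y [16.6 21.9]
scene flange y [-42.8  46.6]
```

Emit:
servo_tool(targets=[[[0.0143, 0, 0.0205], 0, -1], [[0.0143, 0, 0.0205], 0, -1], [[0.0143, 0, 0.0205], 0, -1], [[0.0143, 0, 0.0205], 0, -1], [[0.0143, 0, 0.0205], 0, -1], [[0.0086, 0, 0.0123], 0, -1], [[0, 0, 0], 0, -1]])

```text
clock: 9.78
tool_pos: [0.489, -0.222, 0.1982]
eef_rot: [0.996, -0.094, -0.001, -0.0]
contact_force: [-0.3, 0.6, -3.6]
grip_width: 0.0396
gripper_force: 41.5
```

```bash
python3 tilt.py h|head -1; python3 rel.py h|grep scene
```

```text
t 9.7833 [ 0.489  -0.222   0.1982] -10.75 F [-0.3  0.6 -3.6]
scene z 0 n 25 x 10/50/90% [ 2.3  3.7 18.3] y [-14.4  18.6]
scene z 10 n 237 x 10/50/90% [ 6.7 13.9 19.6] y [-20.5  21.6]
scene z 20 n 173 x 10/50/90% [ 3.2  8.8 10.3] y [-16.   21.9]
scene z 30 n 164 x 10/50/90% [ 7.3  9.2 11. ] y [-16.1  21.8]
scene z 40 n 168 x 10/50/90% [ 8.   9.5 11. ] y [-20.1  21.5]
scene z 50 n 168 x 10/50/90% [ 8.6 10.2 12.3] y [-20.8  19. ]
scene z 60 n 194 x 10/50/90% [ 5.1 10.2 16. ] y [-20.7  14.7]
scene z 70 n 58 x 10/50/90% [ 1.2 11.2 17.5] y [-21.8 -16.9]
scene z 80 n 13 x 10/50/90% [ 6.6 10.1 12.4] y [-21.2  12.4]
scene z 90 n 6 x 10/50/90% [20.1 21.9 24.1] y [18.4 21.1]
scene flange y [-42.3  46.8]
```

Emit:
servo_tool(targets=[[[0.0057, 0, 0.0082], 0, -1], [[0.0057, 0, 0.0082], 0, -1], [[0.0052, 0, 0.0084], 0, -1], [[0.0052, 0, 0.0084], 0, -1], [[0, 0, 0], 0, -1], [[0, 0, 0], 0, -1]])

```text
clock: 10.38
tool_pos: [0.4932, -0.223, 0.1923]
eef_rot: [0.996, -0.094, -0.0, -0.0]
contact_force: [0.0, 0.7, -4.0]
grip_width: 0.0395
gripper_force: 41.5
```

Emit:
servo_tool(targets=[[[0.0028, 0, 0.0041], 0, -1], [[0.0028, 0, 0.0041], 0, -1], [[0, 0, 0], 0, -1]])

```text
clock: 10.63
tool_pos: [0.4943, -0.2232, 0.1908]
eef_rot: [0.996, -0.094, -0.0, 0.0]
contact_force: [-0.7, 0.1, -4.7]
grip_width: 0.0398
gripper_force: 41.5
```

No contact yet; about 1–2 mm left. Creep on.

Emit:
servo_tool(targets=[[[0.0028, 0, 0.0041], 0, -1], [[0.0028, 0, 0.0041], 0, -1], [[0, 0, 0], 0, -1]])

```text
clock: 10.88
tool_pos: [0.4947, -0.2233, 0.1901]
eef_rot: [0.996, -0.094, -0.001, 0.0]
contact_force: [-5.4, 1.2, 0.5]
grip_width: 0.0396
gripper_force: 42.0
```

```bash
python3 tilt.py i|head -1; python3 rel.py i|grep scene|head -6
python3 - <<'E'
import cv2
i=cv2.imread("pics/scene_i.png"); cv2.imwrite("pics/i1.png",cv2.resize(i[100:270,90:290],None,fx=3.5,fy=3.5,interpolation=cv2.INTER_CUBIC))
E
```

```text
t 10.8833 [ 0.4947 -0.2233  0.1901] -10.76 F [-5.4  1.2  0.5]
scene z 0 n 182 x 10/50/90% [ 5.7 10.2 19.1] y [-20.5  21.7]
scene z 10 n 168 x 10/50/90% [ 6.1  9.2 10.5] y [-16.8  21.8]
scene z 20 n 168 x 10/50/90% [ 6.1  9.4 10.9] y [-16.2  21.8]
scene z 30 n 165 x 10/50/90% [ 8.   9.5 11.2] y [-20.1  21.6]
scene z 40 n 171 x 10/50/90% [ 8.9 10.3 12.3] y [-20.8  20.5]
scene z 50 n 187 x 10/50/90% [ 7.4 10.3 16.8] y [-21.2  14.1]
```

View pics/i1.png

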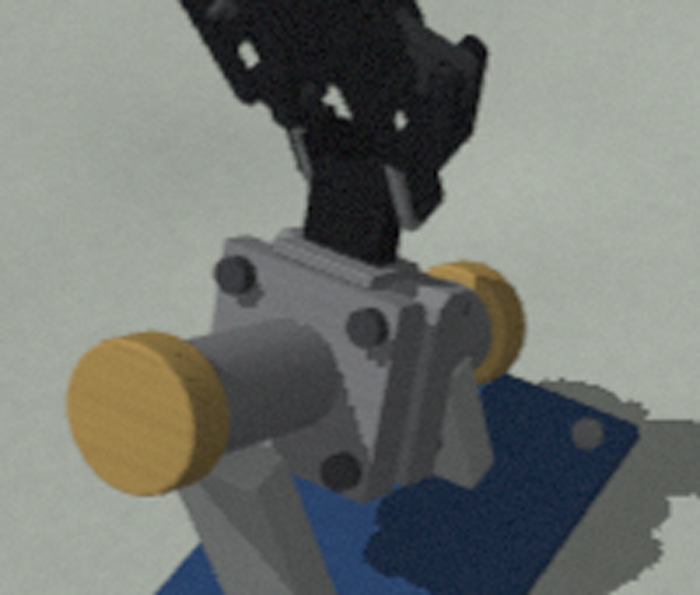

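Shoulder is down on the mouth (crop 335,260), with about 2° of tilt left. Press down to seat it flush.

Emit:
servo_tool(targets=[[[0, 0, 0.005], 0, -1], [[0, 0, 0.005], 0, -1], [[0, 0, 0.005], 0, -1], [[0, 0, 0], 0, -1], [[0, 0, 0], 0, -1]])

```text
clock: 11.4
tool_pos: [0.4946, -0.2233, 0.1899]
eef_rot: [0.996, -0.094, 0.0, 0.001]
contact_force: [-8.8, 3.3, 8.6]
grip_width: 0.0399
gripper_force: 42.9
```

```bash
python3 tilt.py j|head -1; python3 rel.py j|grep scene|head -6
```

```text
t 11.4 [ 0.4946 -0.2233  0.1899] -10.76 F [-8.8  3.3  8.6]
scene z 0 n 184 x 10/50/90% [ 5.8 10.3 19.4] y [-19.5  21.8]
scene z 10 n 169 x 10/50/90% [ 5.9  8.9 10.3] y [-16.8  21.8]
scene z 20 n 166 x 10/50/90% [ 6.6  9.3 10.8] y [-17.   21.8]
scene z 30 n 165 x 10/50/90% [ 8.1  9.4 10.7] y [-20.3  21.5]
scene z 40 n 168 x 10/50/90% [ 8.7 10.2 12.3] y [-20.7  20.1]
scene z 50 n 191 x 10/50/90% [ 6.1 10.3 16. ] y [-21.3  12.8]
```

Emit:
servo_tool(targets=[[[-0.007, 0, 0.007], 0, -1], [[-0.007, 0, 0.007], 0, -1], [[-0.006, 0, 0.006], 0, -1], [[0, 0, 0], 0, -1], [[0, 0, 0], 0, -1]], force=25)

```text
clock: 11.92
tool_pos: [0.4941, -0.2233, 0.189]
eef_rot: [0.996, -0.093, 0.006, 0.002]
contact_force: [-4.3, 3.4, 13.1]
grip_width: 0.0395
gripper_force: 43.5
```

```bash
python3 tilt.py k|head -1; python3 rel.py k|grep scene|head -6
```

```text
t 11.9167 [ 0.4941 -0.2233  0.189 ] -10.72 F [-4.3  3.4 13.1]
scene z 0 n 184 x 10/50/90% [ 5.8 10.1 18.6] y [-20.5  21.4]
scene z 10 n 176 x 10/50/90% [3.5 8.4 9.8] y [-16.1  21.9]
scene z 20 n 171 x 10/50/90% [ 5.7  8.4 10. ] y [-15.9  21.8]
scene z 30 n 160 x 10/50/90% [ 7.   8.6 10.1] y [-21.1  21.4]
scene z 40 n 172 x 10/50/90% [ 7.4  9.  10.8] y [-21.4  19.1]
scene z 50 n 190 x 10/50/90% [ 4.1  8.9 15.4] y [-20.8  14.1]
```

Emit:
servo_tool(targets=[[[-0.006, 0, 0.012], 0, -1], [[-0.006, 0, 0.012], 0, -1], [[0, 0, 0.008], 0, -1], [[0, 0, 0], 0, -1], [[0, 0, 0], 0, -1]])

```text
clock: 12.43
tool_pos: [0.4936, -0.2234, 0.1883]
eef_rot: [0.996, -0.093, 0.01, 0.003]
contact_force: [-6.1, 5.0, 29.8]
grip_width: 0.0392
gripper_force: 45.2
```

```bash
python3 tilt.py l|head -1; python3 rel.py l|grep scene|head -6
```

```text
t 12.4333 [ 0.4936 -0.2234  0.1883] -10.69 F [-6.1  5.  29.8]
scene z 0 n 185 x 10/50/90% [ 5.1  9.6 18.4] y [-20.2  21.7]
scene z 10 n 176 x 10/50/90% [1.9 7.9 9.2] y [-16.2  21.8]
scene z 20 n 174 x 10/50/90% [5.3 7.9 9.3] y [-17.1  21.8]
scene z 30 n 166 x 10/50/90% [6.2 7.9 9.4] y [-20.6  21.6]
scene z 40 n 168 x 10/50/90% [ 6.5  8.  10.3] y [-20.5  20.9]
scene z 50 n 195 x 10/50/90% [ 3.9  8.  14.3] y [-21.7  13.7]
```

Flush and centred now (tilt ≈ 0). Relax the pressing before letting go.

Emit:
servo_tool(targets=[[[0.008, 0, -0.015], 0, -1], [[0.008, 0, -0.015], 0, -1], [[0.004, 0, -0.01], 0, -1], [[0, 0, 0], 0, -1], [[0, 0, 0], 0, -1]])

```text
clock: 12.95
tool_pos: [0.4936, -0.2233, 0.1888]
eef_rot: [0.996, -0.094, 0.002, 0.001]
contact_force: [-6.5, 2.0, 10.8]
grip_width: 0.0398
gripper_force: 43.2
```

```bash
python3 tilt.py n|head -1; python3 rel.py n|grep scene|head -6
```

```text
t 12.95 [ 0.4936 -0.2233  0.1888] -10.73 F [-6.5  2.  10.8]
scene z 0 n 183 x 10/50/90% [ 5.   9.8 18.6] y [-20.5  21.7]
scene z 10 n 174 x 10/50/90% [2.8 8.1 9.3] y [-16.   21.8]
scene z 20 n 175 x 10/50/90% [4.7 7.9 9.5] y [-16.8  21.7]
scene z 30 n 164 x 10/50/90% [6.8 8.4 9.9] y [-20.5  21.5]
scene z 40 n 165 x 10/50/90% [ 7.   8.4 10.4] y [-20.2  19.3]
scene z 50 n 187 x 10/50/90% [ 4.6  8.8 14.8] y [-21.6  13.8]
```

Emit:
servo_tool(targets=[[[0, 0, -0.008], 0, -1], [[0, 0, 0], 0, 0], [[0, 0, 0], 0, 1], [[0, 0, 0], 0, 1], [[0, 0, 0], 0, 1], [[0, 0, 0], 0, 1], [[0, 0, 0], 0, 1]])

```text
clock: 13.63
tool_pos: [0.4931, -0.223, 0.1852]
eef_rot: [0.996, -0.094, -0.0, -0.0]
contact_force: [-0.6, 0.1, 0.3]
grip_width: 0.0854
gripper_force: 0.0
```

```bash
python3 tilt.py o|head -1; python3 rel.py o|grep scene|head -6
```

```text
t 13.6333 [ 0.4931 -0.223   0.1852] -10.76 F [-0.6  0.1  0.3]
scene z 0 n 184 x 10/50/90% [ 1.8  6.3 14.7] y [-21.4  21.3]
scene z 10 n 173 x 10/50/90% [-2.1  4.4  6. ] y [-17.2  21.7]
scene z 20 n 174 x 10/50/90% [-1.3  4.2  5.5] y [-16.8  21.8]
scene z 30 n 181 x 10/50/90% [-1.9  4.2  5.9] y [-17.   21.7]
scene z 40 n 182 x 10/50/90% [-2.2  4.3  5.6] y [-16.2  21.6]
scene z 50 n 211 x 10/50/90% [-4.1  3.9  5.8] y [-16.3  21.9]
```

Released; the gauge settled downhill against the gap wall, still flush. Back away.

Emit:
servo_tool(targets=[[[-0.02, 0, -0.03], 0, 1], [[-0.05, 0, -0.07], 0, 1], [[-0.07, 0, -0.1], 0, 1], [[-0.08, 0, -0.12], 0, 1], [[-0.08, 0, -0.12], 0, 1], [[-0.08, 0, -0.12], 0, 1], [[-0.05, 0, -0.07], 0, 1], [[0, 0, 0], 0, 1], [[0, 0, 0], 0, 1]])

```text
clock: 14.48
tool_pos: [0.4087, -0.2071, 0.3128]
eef_rot: [0.996, -0.094, 0.002, 0.001]
contact_force: [0.2, -0.8, 0.0]
grip_width: 0.0855
gripper_force: 0.0
```

```bash
python3 tilt.py p|head -1; python3 rel.py p|head -20
python3 - <<'E'
import cv2
i=cv2.imread("pics/scene_p.png")[100:270,90:290]; t=cv2.imread("pics/top_p.png")[175:320,340:500]
cv2.imwrite("pics/p1.png",cv2.hconcat([cv2.resize(i,(400,340)),cv2.resize(t,(375,340))]))
E
```

```text
t 14.4833 [ 0.4087 -0.2071  0.3128] -10.78 F [ 0.2 -0.8  0. ]
scene z 0 n 180 x 10/50/90% [ 2.4  6.2 14.7] y [-20.7  21.3]
scene z 10 n 172 x 10/50/90% [0.2 4.2 5.8] y [-16.5  21.7]
scene z 20 n 177 x 10/50/90% [-2.4  4.2  5.7] y [-16.7  21.7]
scene z 30 n 179 x 10/50/90% [-1.6  4.1  5.7] y [-16.7  21.7]
scene z 40 n 183 x 10/50/90% [-2.3  4.3  5.8] y [-16.6  21.8]
scene z 50 n 224 x 10/50/90% [-5.6  3.8  5.5] y [-16.8  21.5]
scene flange y [-43.2  47.1]
top z 0 n 197 x 10/50/90% [-4.6 10.7 16.4] y [-20.4  21.6]
top z 10 n 52 x 10/50/90% [-0.6  6.1  7.1] y [-18.   21.1]
top z 20 n 53 x 10/50/90% [0.4 6.  6.7] y [-19.2  19.1]
top z 30 n 48 x 10/50/90% [2.4 6.1 6.7] y [-18.3  19.1]
top z 40 n 59 x 10/50/90% [3.9 6.1 6.7] y [-19.3  19.1]
top z 50 n 78 x 10/50/90% [-6.8  5.3  6.6] y [-20.8  19.1]
top z 60 n 170 x 10/50/90% [-7.2 -1.1  5.2] y [-18.7  18.4]
top flange y [-45.1  43.8]
```

View pics/p1.png

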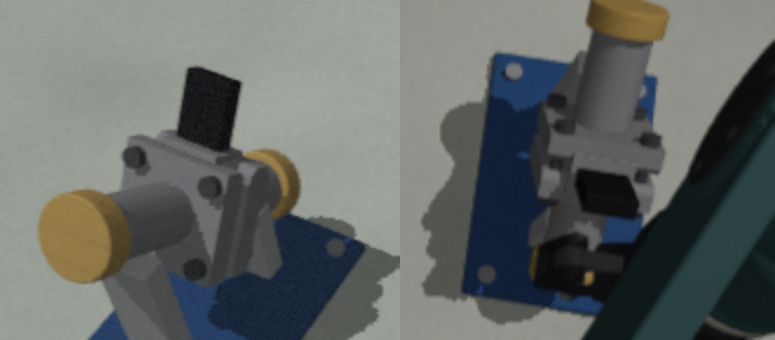

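The gauge sits home on the flange edges, midway between the bolts, with the gripper clear.

```bash
python3 -c "
from rig import robot
print(robot.sign_off())"
```

```text
the job is handed in; nothing more can be done
None
```

The gap gauge is seated in the flange gap, shoulder flush on both edges and midway between the bolts; I pressed it home before letting go, it then slid about 4 mm downhill against the gap wall and stayed flush, and the job was handed in at about 14.5 s with the gripper clear and no result returned.

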